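# Turn the egg board over and set an egg cup in it

### The arm

A 6-joint arm with a two-finger parallel gripper is mounted at the origin on a cart in front of the work surface, level with it; the furniture and walls round the work are solid. World frame = base frame: x ahead of the robot, y to its left, z up, the work surface at z = 0. Lengths are in m, angles in degrees, forces in N, time in s.
With the tool pointing down it reaches from about 0.325 to 0.9 m from the base axis. Payload 3.5 kg.
Tool frame: the origin (TCP) lies between the finger pads; the fingertips stand 17 mm ahead of it and the grasp point (between the pads) lies 2 mm behind it; z points along the fingers, y is the line along which they close (so a half turn about z gives the same grasp; the last joint's range is limited). The gripper opens to 85 mm and grips with 20 to 120 N. Pads are 22 mm wide; open, the fingers measure 114 mm over their backs; the gripper's body (76 mm by 85 mm) begins 54 mm behind the grasp point. The pads swing forward as they close: fully open they stand 13 mm farther back than shut.
Start: joints at [-72.101, 15.837, -1.513, 72.651, 0, 84.076], TCP at [0.252, -0.572, 0.248] pointing down, gripper open.
Joint ranges: [-178.77, 178.77], [-48.84, 107.48], [-61.69, 71.31], [-111.58, 123.2], [-90, 87.43], [-180, 180]. Speed limits (degrees/s): [147.25, 147.25, 180, 180, 180, 180].

### API

Orientations are given as [roll, pitch, yaw] about the fixed x, y, z axes, in that order (R = Rz(yaw) Ry(pitch) Rx(roll)).
In Python, from station import bot gives the robot as it stands.
- The arm moves only by the shell command python3 shift.py 'ROWS' [FORCE]. ROWS is rows parted by semicolons, their numbers by spaces, 1 to 20 of them, each of 7 numbers: a rotation vector rx, ry, rz in degrees, then dx, dy, dz in m, then the finger opening in m; each row is the pose to reach, as a shift and turn from the pose commanded when the command began, along the tool's axes at that moment; what a row does not reach only later rows make up. A row lasts 1/10 s, in which the tool goes at most 0.05 m and 8.59 degrees, less where a joint would pass 70% of its speed; a pose out of reach is approached as far as the arm can. The fingers move at their own pace and stop on an object; FORCE is the grip in N (left out, the last holds). Time passes only in rows, so rows that do not move let the fingers close. It prints the time, the measured TCP pose, the force, the opening and the grip force at its end.
- bot.state(): the state, without advancing time (a new reading comes with each control period).
- bot.snapshot(name): name is "side" or "top" or "wrist"; returns a dict with "img" (384x512x3 uint8, red, green, blue), "range_z" (384x512 float32, m along the optical axis (not along the pixel's ray), 0 where there is no reading), "fx", "fy", "cx", "cy" (pixels), "view" (4x4, takes a point from world to camera coordinates). Camera axes: x right, y down, z forward; pixel columns grow to the right and rows downward; lengths in m; the calibration is good to about 2 mm. A picture is of the moment at which its call begins.
- bot.job_done(): hands the job in; it is judged then, once.
The state is a dict: "time": time; "q": joint angles; "dq": joint speeds; "joint_efforts": joint torques, N m; "tool_pos": TCP position; "eef_rot": TCP orientation; "contact_force": force on the tool from outside, world axes, zero at the start; "ft_torque": the same for the moment, N m; "width": finger opening in m; "gripper_force": force on a finger pad.
Only numpy, scipy, OpenCV 4.12 (cv2) and the standard library are available. Lean on these libraries where they do the work, as an engineer would, in place of code of your own. Each camera call takes 0.05 s, during which the arm holds its last target. There are 200 camera calls.

### The job

The wooden egg board is lying upside down on the dark riser. Slide it out over the riser's open edge, the one without cleats, so that a good strip of it overhangs, get under the overhanging edge and turn the board over, then lay it back on the riser with its wells up, pushed up to the cleats and square with the riser. Then stand the red-striped egg cup upright in either well; do not knock the cups over and leave the blue cup, the tins and the jar where they are.

Things in the scene. Friction and masses are not known exactly. Their poses are not given: they have to be found in the camera images.
- riser: dark wooden riser, fixed; 160 mm (its x) x 132 mm (y) top, flat, 12 mm thick, top face 70 mm up. Origin on the worktop under its centre, z up. Open edge at y = -66 mm (robot's right); on the edge at +y two cleats 6 mm high at y = 58 to 66 mm, |x| = 60 to 80 mm, a 120 mm gap between them. Legs under the top at x = -62 and 62 mm.
- egg_board: loose light wood board, 150 (its x) x 120 (y) x 12 mm, 0.12 to 0.25 kg, too wide to span. Origin at the centre of the face with the two wells, which is down at the start (z then up); the other face is plain. Starts on the riser, its y along the riser's, within 10 mm of the cleats. Home: a 150 mm side against the cleats, centre at riser x = 0, y = -2 mm, either way round.
- board_center (a point): centre of the board, mid-thickness; axes as the board's
- well_a (a point): centre of the floor of one round well, 47 mm across and 4 mm deep, at board x = -36 mm; open toward the board's -z
- well_b (a point): centre of the floor of the other well, same size, at board x = +36 mm
- red_cup: white egg cup with red stripes, 41 mm in diameter, 48 mm high, straight round sides, gripped across them; origin at the centre of its foot, z up; loose, about 70 g
- blue_cup: the same egg cup with blue stripes; loose, must stay where it is
- tuna_tin: flat pink and silver tin, 86 mm in diameter, 40 mm high; bystander, loose; origin at the centre of its underside
- jam_jar: small jar with a green lid, 62 mm in diameter, 86 mm high; bystander, loose; origin at the centre of its underside
- tomato_tin: tall green tin, 57 mm in diameter, 72 mm high; bystander, loose; origin at the centre of its underside

How it is judged (in metres and radians):
On the way, in this order (a step that is already met when the one before it is completed fails the run):
1. the board, still wells down, hangs at least 20 mm out over the riser's open edge (y of board_center in the frame of riser below -0.026 m and angle between egg_board's own z axis and vertical below 0.35 rad), for 0.1 s.
2. the board lies flat on the riser, wells up, pushed up to the cleats and let go (angle between egg_board's own z axis and vertical above 3.07 rad and y of board_center in the frame of riser above -0.012 m and z of board_center in the frame of riser below 0.079 m and contact force between the fingers and egg_board below 0.1 N), for 0.2 s.
At the end, for the whole second after the job is handed in: The board lies flat on the riser with its wells up, within 10 mm of the cleats, within 20 mm of the riser's middle sideways and within 7 degrees of square; the red-striped cup stands upright on the floor of either well (within 5.5 mm of its centre); all is at rest (angle between egg_board's own z axis and vertical above 3.07 rad and y of board_center in the frame of riser between -0.012 and 0.004 m and x of board_center in the frame of riser between -0.02 and 0.02 m and z of board_center in the frame of riser between 0.073 and 0.079 m and angle between the x axis of egg_board and the x axis of riser, either way round below 0.12 rad and (horizontal distance between red_cup and well_a below 0.0055 m or horizontal distance between red_cup and well_b below 0.0055 m) and z of red_cup in the frame of egg_board above 0.002 m and angle between red_cup's own z axis and vertical below 0.08 rad and linear speed of each of red_cup, egg_board below 0.02 m/s); the robot touches nothing.
It fails at once if the blue cup, a tin or the jar is shifted by more than 20 mm (distance of any of blue_cup, tuna_tin, jam_jar, tomato_tin from where it was at the start of the episode above 0.02 m).
It fails at once if an egg cup is knocked over (angle between any of red_cup, blue_cup's own z axis and vertical above 0.8 rad).
It also fails if it takes over 72 s, if anything falls off the work surface, if the arm or the gripper's body presses on something with over 40 N, if the wrist force passes 120 N, or if a joint passes its speed limit or range.

## Working session

There is one attempt and no reset: what is moved stays moved. The work goes in short steps, Python scripts to look and compute and a shell command to move; the robot and the scene stay as the last step left them, time stands still between calls to the robot, and variables do not carry over. Pictures are saved under pics/ and viewed, at most 12 in all, crops included, and the job is handed in when it is done.

```bash
ls; mkdir -p pics; cat > h.py <<'E'
import numpy as np, cv2
from station import bot
def cloud(s):
    d=s["range_z"]; v,u=np.mgrid[:d.shape[0],:d.shape[1]]
    c=np.stack([(u-s["cx"])/s["fx"]*d,(v-s["cy"])/s["fy"]*d,d,np.ones_like(d)],-1)
    w=(c@np.linalg.inv(s["view"]).T)[...,:3]; w[d==0]=np.nan
    return w
E
python3 - <<'E'
from h import *
for n in ("top","side"):
    s=bot.snapshot(n); cv2.imwrite(f"pics/{n}0.png",s["img"][...,::-1]); np.savez(f"{n}0.npz",**s)
    print(n,np.linalg.inv(s["view"])[:3].round(3))
print(bot.state())
E
```

```text
pics
shift.py
station.py
top [[ 0.017 -0.981  0.193  0.313]
 [-1.    -0.02  -0.013  0.031]
 [ 0.017 -0.193 -0.981  1.102]]
side [[-0.819 -0.25   0.517  0.013]
 [-0.574  0.358 -0.736  0.764]
 [-0.001 -0.899 -0.437  0.533]]
{'time': 0.1, 'q': array([-7.20997623e+01,  1.58775176e+01, -1.58942358e+00,  7.26509857e+01,
        5.41096921e-04,  8.40778288e+01]), 'dq': array([-0.00238003, -0.13673994,  0.21069862,  0.0994543 ,  0.05682204,
        0.03887075]), 'joint_efforts': array([-1.58310550e-04, -4.46708250e+01,  2.96128750e+01,  8.42477486e-03,
       -1.11370671e-04,  4.87398665e-06]), 'tool_pos': array([ 0.25224848, -0.57110556,  0.24723689]), 'eef_rot': array([-1.79882758e+02, -1.27056015e-02,  2.38223953e+01]), 'contact_force': array([-0.41154354,  0.5524345 ,  0.09043836]), 'ft_torque': array([0.03863057, 0.02134295, 0.00208628]), 'gripper_force': 0.0, 'width': 0.08544799851611264}
```

View pics/top0.png

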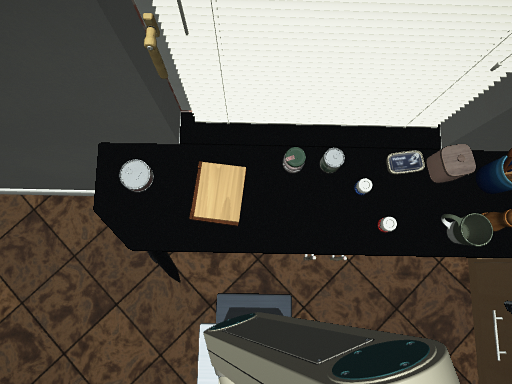

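View pics/side0.png

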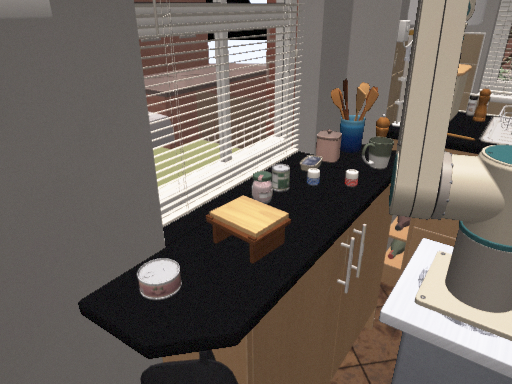

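```bash
python3 - <<'E'
from h import *
s=dict(np.load("top0.npz")); w=cloud(s); z=w[...,2]
hsv=cv2.cvtColor(s["img"],cv2.COLOR_RGB2HSV)
def comps(m,minA=100):
    n,l,st,c=cv2.connectedComponentsWithStats(m.astype(np.uint8))
    for i in range(1,n):
        if st[i,4]>minA:
            p=w[l==i]; r=cv2.minAreaRect(p[:,:2].astype(np.float32)*1000)
            print(st[i].tolist(),"rect",np.round(r[0],1),np.round(r[1],1),round(r[2],1),"z",np.round(np.percentile(p[:,2],[5,50,95]),4))
for lo,hi in ((.076,.09),(.064,.0755),(.036,.055),(.0555,.075),(.08,.1)):
    print(lo,hi); comps((z>lo)&(z<hi))
E
```

```text
0.076 0.09
[453, 113, 59, 29, 181] rect [ 667.6 -602.8] [176.4  69.4] 63.8 z [0.0767 0.083  0.0893]
[0, 124, 175, 11, 300] rect [659.6 479.1] [ 28.3 473.5] 3.4 z [0.0768 0.083  0.0895]
[285, 147, 21, 20, 328] rect [599.8 -91.8] [55.3 53.2] 89.8 z [0.0809 0.0852 0.0884]
[194, 161, 52, 61, 2477] rect [502.  112.7] [127.7 153.3] 84.9 z [0.0784 0.0814 0.0844]
[470, 215, 20, 29, 123] rect [ 415.7 -585. ] [76.7 37.5] 14.5 z [0.0766 0.0834 0.0893]
0.064 0.0755
[194, 111, 131, 6, 326] rect [726.9   7.7] [ 12.7 366.7] 0.2 z [0.0702 0.073  0.0752]
[326, 114, 122, 5, 312] rect [ 727.9 -353.2] [ 10.1 344. ] 0.1 z [0.0699 0.0729 0.0751]
[0, 130, 84, 4, 116] rect [659.2 610. ] [229.5   4.4] 89.8 z [0.0646 0.07   0.0746]
[85, 132, 84, 4, 116] rect [659.5 375.1] [230.6   3.4] 89.7 z [0.0648 0.0702 0.0748]
[324, 148, 21, 20, 315] rect [ 604.5 -201.2] [54.7 56.2] 45.4 z [0.0651 0.0686 0.0721]
[190, 161, 49, 65, 351] rect [471.8 154.1] [200.9 103.1] 32.6 z [0.0661 0.0692 0.0736]
0.036 0.055
[0, 102, 1
[... 1659 characters left out ...]
1
[0, 95, 188, 39, 498] rect [665.1 451.6] [102.9 513.4] 12.6 z [0.0811 0.0898 0.0988]
[191, 108, 261, 10, 775] rect [ 728.2 -164.6] [722.8  12.7] 90.0 z [0.091  0.0943 0.0971]
[453, 110, 59, 32, 244] rect [ 668.9 -599.8] [172.8  71.4] 62.4 z [0.0805 0.0897 0.0992]
[439, 144, 37, 33, 897] rect [ 598.9 -535. ] [86.  91.1] 10.7 z [0.0887 0.0961 0.0991]
[285, 147, 21, 20, 319] rect [599.8 -91.8] [55.3 53.2] 89.8 z [0.0819 0.0853 0.0886]
[490, 158, 22, 32, 144] rect [ 558.5 -646.6] [89.1 36.3] 17.6 z [0.0815 0.0908 0.099 ]
[194, 162, 52, 60, 1909] rect [500.8 109.7] [119.6 150.4] 84.0 z [0.0803 0.082  0.0846]
[448, 213, 45, 33, 435] rect [ 410.2 -553.8] [ 84.  105.1] 2.3 z [0.0821 0.0925 0.0992]
```
Board image: top face rect center (500.8,109.7), size 119.6 along..., angle 84. Board 150 along world x roughly (rotated by -6°), 120 along y. In image, top: columns to the right = -y. Board right edge columns 240-246 = open edge (−y, robot's right).  Board top z=0.082. Note the top face rect might include cleats edge at 76 (z>0.08 excludes). Riser visible on the left (col 190-200): brown strip at +y: riser/cleats. Riser y = 132 vs board 120.

The top view shows the board at cols 194–246, rows 161–223, with the riser rim on its left (+y). The red cup is at (387,224), the blue cup at (364,186), and the tuna tin is on the left at (136,175). The side view shows the riser's legs, and its open edge facing the cups. Next I'll get the riser pose.

```bash
python3 - <<'E'
from h import *
P=[];B=[]
for n in ("top","side"):
    s=dict(np.load(n+"0.npz")); w=cloud(s); img=s["img"].astype(int)
    p=w.reshape(-1,3); c=img.reshape(-1,3)
    k=(p[:,0]>.38)&(p[:,0]<.62)&(p[:,1]>-.02)&(p[:,1]<.23)&(p[:,2]>.04)&(p[:,2]<.1); p=p[k];c=c[k]
    for nm,m in (("board",(p[:,2]>.0795)),("rise",(p[:,2]>.066)&(p[:,2]<.0785)),("brd+rise",p[:,2]>.062)):
        q=p[m]; r=cv2.minAreaRect(q[:,:2].astype(np.float32)*1000); print(n,nm,len(q),np.round(r[0],1),np.round(r[1],1),round(r[2],1),np.median(q[:,2]).round(4))
    a=np.radians(-6); R=np.array([[np.cos(a),np.sin(a)],[-np.sin(a),np.cos(a)]])
    q=(p[:,:2]-[.5,.11])@R.T*1000
    for lo,hi in ((.066,.073),(.073,.078),(.0795,.086)):
        m=(p[:,2]>lo)&(p[:,2]<hi); print(lo,hi,m.sum(),np.percentile(q[m],[0,2,10,50,90,98,100],axis=0).T.round(1).tolist())
E
grep -c . pics/top0.png >/dev/null; python3 - <<'E'
import cv2
a=cv2.imread('pics/top0.png')[150:240,180:260]; b=cv2.imread('pics/side0.png')[190:265,195:300]
a=cv2.resize(a,None,fx=5,fy=5,interpolation=cv2.INTER_CUBIC); b=cv2.resize(b,(385,275),interpolation=cv2.INTER_CUBIC)
import numpy as np
o=np.zeros((450,790,3),np.uint8); o[:450,:400]=a; o[:275,402:787]=b; cv2.imwrite('pics/c1.png',o)
E
```

```text
top board 2100 [501.1 112.6] [125.4 150.4] 84.0 0.0818
top rise 502 [497.4 115.5] [133.2 159.8] 82.8 0.0707
top brd+rise 2870 [497.6 115.7] [133.2 159.8] 82.9 0.0811
0.066 0.073 322 [[-83.5, -82.6, -80.9, -68.9, 36.0, 60.6, 75.0], [-61.5, -60.3, -45.3, 57.8, 68.9, 70.8, 73.4]]
0.073 0.078 128 [[-80.6, -79.8, -74.2, -2.6, 71.9, 76.2, 78.0], [-60.1, -60.0, -46.2, 14.9, 68.6, 71.2, 71.9]]
0.0795 0.086 2086 [[-74.3, -71.6, -60.2, -1.4, 59.6, 72.7, 76.0], [-60.0, -57.6, -48.0, 0.4, 47.8, 57.3, 65.4]]
side board 1593 [500.1 110.9] [124.1 153.1] 84.9 0.0826
side rise 664 [497.4 117.9] [135.4 162.1] 83.8 0.0709
side brd+rise 2400 [497.4 117.6] [136.1 162.2] 83.8 0.082
0.066 0.073 456 [[-84.6, -83.8, -82.4, -52.1, 41.4, 64.6, 77.9], [-59.9, -51.1, -26.5, 61.7, 72.9, 74.0, 75.5]]
0.073 0.078 193 [[-82.4, -81.4, -75.3, -64.8, 62.2, 73.4, 76.4], [-58.6, -50.3, -13.5, 60.7, 71.3, 74.2, 75.5]]
0.0795 0.086 1593 [[-76.8, -74.1, -63.8, -6.0, 58.7, 72.2, 77.5], [-60.9, -56.0, -44.9, 6.7, 53.7, 60.9, 62.9]]
```

View pics/c1.png

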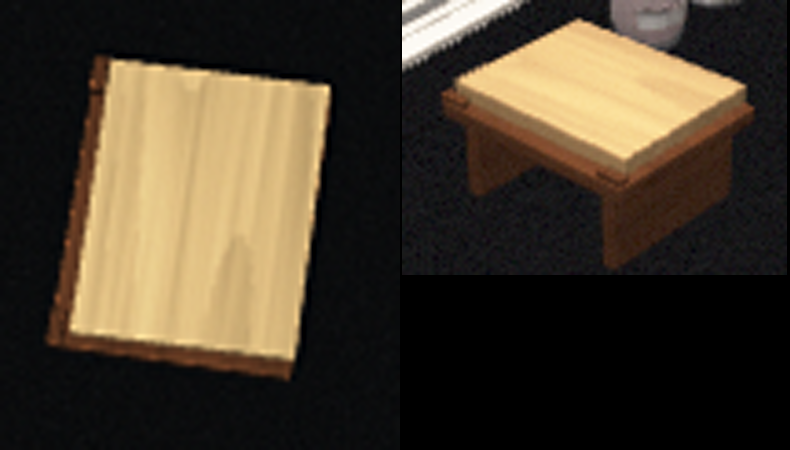

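```bash
cat >> h.py <<'E'
from scipy.spatial.transform import Rotation as Ro
import json,sys
C=np.array([.4975,.1165]); YAW=-6.6
a=np.radians(YAW); EX=np.array([np.cos(a),np.sin(a)]); EY=np.array([-np.sin(a),np.cos(a)])
def rw(x,y): return C+EX*x+EY*y          # riser (m) -> world xy
def wr(p): d=np.asarray(p)[...,:2]-C; return np.stack([d@EX,d@EY],-1)
def log():
    s=bot.state(); open("log.jsonl","a").write(json.dumps({k:np.asarray(v).tolist() for k,v in s.items()})+"\n"); return s
def tgt(p,R,s=None,base=None):
    """row from measured pose (or base (pos,R)) to a target"""
    s=s or log(); p0,R0=base or (s["tool_pos"],Ro.from_euler("xyz",s["eef_rot"],degrees=True))
    rv=(R0.inv()*R).as_rotvec(degrees=True); d=R0.inv().apply(np.asarray(p)-p0)
    print("row:",rv.round(2),d.round(4)," rows>=",max(np.linalg.norm(rv)/8.59,np.linalg.norm(d)/.05).round(1))
def E(r,p,y): return Ro.from_euler("xyz",[r,p,y],degrees=True)
E
python3 - <<'E'
from h import *
p=rw(.003,.092); print(p)
tgt([*p,.2],E(180,0,83.4)); tgt([*p,.089],E(180,0,83.4))
E
```

```text
[0.51105434 0.20754548]
row: [ -0.1   -0.07 -59.58] [ 0.5512 -0.6077  0.0486]  rows>= 16.4
row: [ -0.1   -0.07 -59.58] [ 0.5512 -0.6075  0.1596]  rows>= 16.7
```

```bash
R="0 0 -59.6 0.551 -0.608 0.048 0.02"; python3 shift.py '0 0 -59.6 0.551 -0.608 0.048 0.02;0 0 -59.6 0.551 -0.608 0.048 0.02;0 0 -59.6 0.551 -0.608 0.048 0.02;0 0 -59.6 0.551 -0.608 0.048 0.02;0 0 -59.6 0.551 -0.608 0.048 0.02;0 0 -59.6 0.551 -0.608 0.048 0.02;0 0 -59.6 0.551 -0.608 0.048 0.02;0 0 -59.6 0.551 -0.608 0.048 0.02;0 0 -59.6 0.551 -0.608 0.048 0.02;0 0 -59.6 0.551 -0.608 0.048 0.02;0 0 -59.6 0.551 -0.608 0.048 0.02;0 0 -59.6 0.551 -0.608 0.048 0.02;0 0 -59.6 0.551 -0.608 0.048 0.02;0 0 -59.6 0.551 -0.608 0.048 0.02;0 0 -59.6 0.551 -0.608 0.048 0.02;0 0 -59.6 0.551 -0.608 0.048 0.02;0 0 -59.6 0.551 -0.608 0.048 0.02;0 0 -59.6 0.551 -0.608 0.048 0.02;0 0 -59.6 0.551 -0.608 0.048 0.02' 30
python3 - <<'E'
from h import *
p=rw(.003,.092); s=log(); print(s["q"].round(2))
tgt([*p,.089],E(180,0,83.4),s)
s=bot.snapshot("wrist"); cv2.imwrite("pics/w1.png",s["img"][...,::-1]); np.savez("w1.npz",**s)
E
```

```text
time: 2.0
tool_pos: [0.5102, 0.207, 0.1996]
eef_rot: [-179.9, 0.1, 83.5]
contact_force: [-0.4, -1.1, -0.1]
width: 0.0204
gripper_force: 0.0
[ 1.5370e+01  1.0190e+01 -1.4710e+01  6.5210e+01 -3.0000e-02  1.1188e+02]
row: [-0.09  0.07  0.08] [0.0008 0.0009 0.1106]  rows>= 2.2
```

View pics/w1.png

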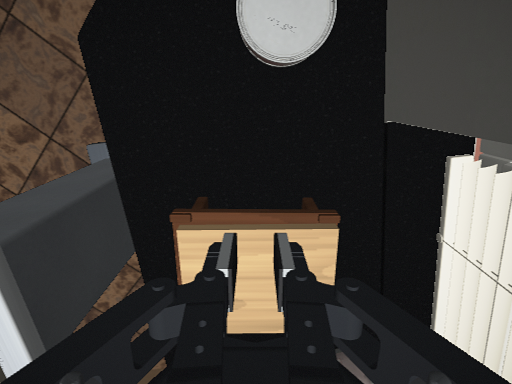

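Wrist view: the riser rim with its cleats runs from (171,217) to (339,217), the board is below it, and the tin is far off at the top. I'll refine the riser pose from this depth image.

```bash
python3 - <<'E'
from h import *
s=dict(np.load("w1.npz")); w=cloud(s); v,u=np.mgrid[:384,:512]
k=(v>190)&(v<262)&(u>150)&(u<360); z=w[...,2]
for nm,lo,hi in (("all",.062,.09),("rise",.064,.073),("cleat",.0735,.0785),("board",.0795,.09)):
    m=k&(z>lo)&(z<hi)
    if nm=="board": m&=(v<235)
    p=w[m]; r=wr(p)*1000
    print(nm,m.sum(),np.percentile(r,[0,2,50,98,100],axis=0).T.round(1).tolist(),np.median(p[:,2]).round(4))
# edges: fit lines along v per column
pts=[];bp=[]
for c in range(180,330):
    zz=z[:,c]; rows=np.where((zz>.06)&(zz<.09)&(np.arange(384)>190))[0]
    if len(rows): pts.append(wr(w[rows[0],c])*1000)
    rb=np.where((zz>.0795)&(np.arange(384)>200))[0]
    if len(rb): bp.append(wr(w[rb[0],c])*1000)
for n,q in(("riser far edge",pts),("board far edge",bp)):
    q=np.array(q); f=np.polyfit(q[:,0],q[:,1],1); f=np.polyfit(*(q[abs(np.polyval(f,q[:,0])-q[:,1])<3]).T,1); print(n,"slope deg",np.degrees(np.arctan(f[0])).round(2),"y at 0",f[1].round(1))
E
```

```text
all 7159 [[-78.9, -75.6, 1.3, 76.8, 81.1], [12.8, 22.0, 53.1, 66.7, 67.3]] 0.0818
rise 2255 [[-78.6, -77.2, -6.4, 71.2, 80.7], [12.8, 26.5, 61.1, 66.9, 67.3]] 0.0706
cleat 721 [[-78.9, -76.5, 5.1, 79.0, 81.1], [53.4, 53.9, 56.8, 66.8, 67.2]] 0.0764
board 1055 [[-71.4, -68.1, 7.8, 76.1, 78.7], [49.0, 49.5, 53.0, 55.7, 56.2]] 0.0826
riser far edge slope deg -0.2 y at 0 66.5
board far edge slope deg 0.6 y at 0 54.9
```

```bash
python3 shift.py '0 0 0 0.001 0.001 0.05 0.02;0 0 0 0.001 0.001 0.1 0.02;0 0 0 0.001 0.001 0.11 0.02;0 0 0 0.001 0.001 0.11 0.02;0 0 0 0.001 0.001 0.11 0.02'; python3 -c "
from h import *
s=log(); print(wr(s['tool_pos']),s['tool_pos'],s['q'].round(1))"
```

```text
time: 2.55
tool_pos: [0.5134, 0.2076, 0.0922]
eef_rot: [179.9, -0.1, 83.4]
contact_force: [0.3, 0.9, 0.4]
width: 0.0201
gripper_force: 0.0
[0.0052997  0.09228856] [0.51337196 0.20756781 0.09221785] [ 15.3  16.1 -21.5  52.2  -0.  112. ]
```

```bash
python3 shift.py '0 0 0 -0.01 0.002 0.001 0.02;0 0 0 -0.02 0.002 0.001 0.02;0 0 0 -0.025 0.002 0.001 0.02;0 0 0 -0.03 0.002 0.001 0.02;0 0 0 -0.035 0.002 0.001 0.02;0 0 0 -0.04 0.002 0.001 0.02;0 0 0 -0.045 0.002 0.001 0.02;0 0 0 -0.05 0.002 0.001 0.02;0 0 0 -0.055 0.002 0.001 0.02;0 0 0 -0.06 0.002 0.001 0.02;0 0 0 -0.065 0.002 0.001 0.02;0 0 0 -0.07 0.002 0.001 0.02;0 0 0 -0.07 0.002 0.001 0.02'; cat > meas.py <<'E'
from h import *
import sys
s=bot.snapshot("top"); w=cloud(s); p=w.reshape(-1,3); r=wr(p)*1000
lo,hi=(float(x) for x in (sys.argv[1:3] or (.0785,.09)))
k=(abs(r[:,0])<130)&(r[:,1]>-150)&(r[:,1]<75)&(p[:,2]>lo)&(p[:,2]<hi)
q=cv2.minAreaRect(r[k].astype(np.float32)); print("board riser-frame",np.round(q[0],1),np.round(q[1],1),round(q[2],1),"z",np.percentile(p[k,2],[2,50,98]).round(4))
if len(sys.argv)>3: cv2.imwrite("pics/"+sys.argv[3],s["img"][...,::-1])
st=log(); print(wr(st["tool_pos"])*1000,st["tool_pos"].round(4),st["q"].round(1))
E
python3 meas.py
```

```text
time: 3.85
tool_pos: [0.5056, 0.1371, 0.0891]
eef_rot: [-180.0, 0.1, 83.4]
contact_force: [-0.4, 0.3, -0.4]
width: 0.0203
gripper_force: 0.0
board riser-frame [  2.8 -50. ] [150.5 119.8] 0.1 z [0.0787 0.0815 0.0853]
[ 5.62028709 21.64445407] [0.5056 0.1374 0.089 ] [ 8.200e+00  1.370e+01 -2.520e+01  5.110e+01 -1.000e-01  1.048e+02]
```

```bash
python3 -c "
from h import *
R=Ro.from_matrix(np.array([np.cross([0,0,1],[*EX,0]),[0,0,1],[*EX,0]]).T); print(R.as_euler('xyz',degrees=True))
tgt([.46,-.03,.30],R)"
```

```text
[90.   0.  83.4]
row: [-9.004e+01  7.000e-02  4.000e-02] [-0.1717 -0.0261 -0.2107]  rows>= 10.5
```

```bash
python3 shift.py '0 0 0 0.01 0 -0.05 0.04;0 0 0 0 0 -0.1 0.04;0 0 0 0 0 -0.15 0.04;-90 0 0 -0.17 -0.026 -0.21 0.04;-90 0 0 -0.17 -0.026 -0.21 0.04;-90 0 0 -0.17 -0.026 -0.21 0.04;-90 0 0 -0.17 -0.026 -0.21 0.04;-90 0 0 -0.17 -0.026 -0.21 0.04;-90 0 0 -0.17 -0.026 -0.21 0.04;-90 0 0 -0.17 -0.026 -0.21 0.04;-90 0 0 -0.17 -0.026 -0.21 0.04;-90 0 0 -0.17 -0.026 -0.21 0.04;-90 0 0 -0.17 -0.026 -0.21 0.04;-90 0 0 -0.17 -0.026 -0.21 0.04;-90 0 0 -0.17 -0.026 -0.21 0.04;-90 0 0 -0.17 -0.026 -0.21 0.04;-90 0 0 -0.17 -0.026 -0.21 0.04'
cat > fk.py <<'E'
from h import *
from scipy.optimize import least_squares
L=[json.loads(l) for l in open("log.jsonl")]
A=[];b=[]
for s in L:
    q=np.radians(s["q"]); x,y,z=s["tool_pos"]; c,n=np.cos(q[0]),np.sin(q[0])
    if abs(s["q"][4])>3: continue
    r=c*x+n*y; f2,f3,f4=q[1],q[1]-q[2],q[1]-q[2]+q[3]
    # vector (r,z): up=(0,1); rotated forward by f: a*(sin f,cos f)+b*(cos f,-sin f)
    row_r=[1,0]; row_z=[0,1]
    for f in (f2,f3,f4): row_r+=[np.sin(f),np.cos(f)]; row_z+=[np.cos(f),-np.sin(f)]
    A+=[row_r,row_z]; b+=[r,z]
A=np.array(A);b=np.array(b); sol,res,rk,sv=np.linalg.lstsq(A,b,rcond=.002)
print(rk,sv.round(3)); print(sol.round(3)); print((A@sol-b).round(4))
E
python3 -c "
from h import *
s=log();print(s['tool_pos'],s['eef_rot'],s['q'].round(1))"; python3 fk.py
```

```text
time: 5.6
tool_pos: [0.5582, -0.0265, 0.4239]
eef_rot: [92.5, -0.0, 83.2]
contact_force: [-0.5, -0.2, -0.0]
width: 0.04
gripper_force: 0.0
[ 0.55818288 -0.02651534  0.42393033] [ 9.25125616e+01 -3.94378592e-03  8.32015580e+01] [-11.8 -23.3 -61.6 -35.8   5.   89.8]
6 [4.885e+00 4.885e+00 3.600e-01 3.600e-01 7.200e-02 7.200e-02 2.000e-03
 2.000e-03]
[ 0.003 -0.072  0.554 -0.002  0.016  0.489 -0.003  0.083]
[ 0.0001  0.      0.0001  0.     -0.0003 -0.     -0.0005 -0.      0.0003
 -0.      0.0003 -0.    ]
```

```bash
cat > ik.py <<'E'
from h import *
from scipy.optimize import least_squares
LO=np.array([-178,-48.5,-61.5,-111,-89.5,-179]);HI=np.array([178,107,71,122.8,87,179])
P0=np.array([.235,.554,.489,.113,.277,.064])
def fk(q,P=P0,full=False):
    z0,A,B,l5,l6,d=P; q=np.radians(q); f2,f3=q[1],q[1]-q[2]; f4=f3+q[3]
    u=np.array([np.cos(q[0]),np.sin(q[0]),0]); v=np.array([-u[1],u[0],0]); k=np.array([0,0,1.])
    W=z0*k+A*(np.sin(f2)*u+np.cos(f2)*k)+B*(np.cos(f3)*u-np.sin(f3)*k)+d*v
    e=np.cos(f4)*u-np.sin(f4)*k; J=W+l5*e
    t=np.cos(q[4])*e+np.sin(q[4])*v
    side=np.cos(q[4])*v-np.sin(q[4])*e; up=np.cross(t,side)
    # j6=0: tool y = side (left);  + about t
    y=np.cos(q[5])*side+np.sin(q[5])*up
    M=np.array([np.cross(y,t),y,t]).T
    return (J+l6*t,M,W,J) if full else (J+l6*t,M)
def solve(p,M,seeds,P=P0):
    best=None
    for s in seeds:
        f=lambda q:np.r_[(fk(q,P)[0]-p)*10,(fk(q,P)[1]-M).ravel()]
        r=least_squares(f,np.clip(s,LO+.1,HI-.1),bounds=(LO,HI),x_scale=50)
        if best is None or r.cost<best.cost: best=r
    return best.x,best.cost
if __name__=="__main__":
    for l in open("log.jsonl"):
        s=json.loads(l); p,M=fk(s["q"]); R=Ro.from_euler("xyz",s["eef_rot"],degrees=True)
        print(((p-s["tool_pos"])*1000).round(1),np.degrees((Ro.from_matrix(M).inv()*R).magnitude()).round(2))
    def fit(P): return np.concatenate([fk(json.loads(l)["q"],P)[0]-json.loads(l)["tool_pos"] for l in open("log.jsonl")])
    r=least_squares(fit,P0); print(r.x.round(4),abs(r.fun).max())
    P=r.x
    seeds=[[-30,0,-40,100,70,90*sg] for sg in(1,-1)]+[[-30,-20,-55,40,70,90*sg] for sg in(1,-1)]
    for rx in (-.03,0,.03):
      for tau in (0,5,10,15,20):
       for up in (1,-1):
        t=np.r_[EY*np.cos(np.radians(tau)),-np.sin(np.radians(tau))]; x=np.r_[EX,0]; y=np.cross(t,x)*up
        if True:
            M=np.array([np.cross(y,t),y,t]).T; p=np.r_[rw(rx,-.092),.076]
            q,c=solve(p,M,seeds,P); o=fk(q,P,True); print(rx,tau,up,"cost %.5f"%c,q.round(0),"W",o[2].round(3),"J",o[3].round(3))
E
python3 ik.py
```

```text
[ -1.6   3.4 -16.1] 0.0
[ -1.6   3.4 -16.1] 0.0
[ -5.7  -2.1 -15.2] 0.0
[ -7.6  -2.6 -13.5] 0.0
[ -8.4  -1.7 -13.2] 0.0
[ -8.4  -1.7 -13.2] 0.0
[ 1.4 -0.5 -0.6] 0.0
[0.2492 0.5458 0.4986 0.1033 0.2738 0.0645] 0.0030597464779896777
-0.03 0 1 cost 0.00000 [-37.  56. -18. 106.  59.  90.] W [ 0.508 -0.306  0.076] J [ 0.426 -0.243  0.076]
-0.03 0 -1 cost 0.00000 [-37.  56. -18. 106.  59. -90.] W [ 0.508 -0.306  0.076] J [ 0.426 -0.243  0.076]
-0.03 5 1 cost 0.00000 [-37.  51. -20.  99.  59.  98.] W [ 0.507 -0.304  0.117] J [ 0.426 -0.242  0.1  ]
-0.03 5 -1 cost 0.00000 [-37.  51. -20.  99.  59. -82.] W [ 0.507 -0.304  0.117] J [ 0.426 -0.242  0.1  ]
-0.03 10 1 cost 0.00000 [-37.  47. -21.  92.  58. 107.] W [ 0.504 -0.298  0.158] J [ 0.426 -0.239  0.124]
-0.03 10 -1 cost 0.00000 [-37.  47. -21.  92.  58. -73.] W [ 0.504 -0.298  0.158] J [ 0.426 -0.239  0.124]
-0.03 15 1 cost 0.00000 [-36.  43. -23.  86.  57. 114.] W [ 0.5   -0.288  0.196] J [ 0.427 -0.234  0.147]
-0.03 15 -1 cost 0.00000 [-36.  43. -23.  86.  57. -66.] W [ 0.5   -0.288  0.196] J [ 0.427 -0.234  0.147]
-0.03 20 1 cost 0.000
[... 1563 characters left out ...]
. 103.  62. -80.] W [ 0.57  -0.306  0.119] J [ 0.485 -0.249  0.1  ]
0.03 10 1 cost 0.00000 [-34.  49. -14.  96.  61. 109.] W [ 0.566 -0.3    0.161] J [ 0.486 -0.246  0.124]
0.03 10 -1 cost 0.00000 [-34.  49. -14.  96.  61. -71.] W [ 0.566 -0.3    0.161] J [ 0.486 -0.246  0.124]
0.03 15 1 cost 0.00000 [-33.  45. -16.  88.  60. 117.] W [ 0.561 -0.29   0.2  ] J [ 0.486 -0.241  0.147]
0.03 15 -1 cost 0.00000 [-33.  45. -16.  88.  60. -63.] W [ 0.561 -0.29   0.2  ] J [ 0.486 -0.241  0.147]
0.03 20 1 cost 0.00000 [-33.  41. -18.  81.  58. 125.] W [ 0.554 -0.277  0.236] J [ 0.487 -0.234  0.17 ]
0.03 20 -1 cost 0.00000 [-33.  41. -18.  81.  58. -55.] W [ 0.554 -0.277  0.236] J [ 0.487 -0.234  0.17 ]
```

```bash
python3 - <<'E'
from h import *
tgt([.48,-.11,.32],E(180,0,83.4)); tgt([.48,-.11,.32],E(180,0,173.4))
E
```

```text
row: [87.49  0.15 -0.16] [-0.0922 -0.1068 -0.0631]  rows>= 10.2
row: [ 67.34  67.57 -70.6 ] [-0.0922 -0.1068 -0.0631]  rows>= 13.8
```

```bash
python3 shift.py '87.5 0 0 -0.092 -0.107 -0.063 0.065;87.5 0 0 -0.092 -0.107 -0.063 0.065;87.5 0 0 -0.092 -0.107 -0.063 0.065;87.5 0 0 -0.092 -0.107 -0.063 0.065;87.5 0 0 -0.092 -0.107 -0.063 0.065;87.5 0 0 -0.092 -0.107 -0.063 0.065;87.5 0 0 -0.092 -0.107 -0.063 0.065;87.5 0 0 -0.092 -0.107 -0.063 0.065;87.5 0 0 -0.092 -0.107 -0.063 0.065;87.5 0 0 -0.092 -0.107 -0.063 0.065;87.5 0 0 -0.092 -0.107 -0.063 0.065'
python3 - <<'E'
from h import *
s=log(); print(s["q"].round(1))
tgt([.48,-.11,.32],E(180,0,173.4),s)
t=np.radians(10); tv=np.r_[EY*np.cos(t),-np.sin(t)]; x=np.r_[EX,0]; y=-np.cross(tv,x); M=Ro.from_matrix(np.array([np.cross(y,tv),y,tv]).T)
tgt(np.r_[rw(0,-.18),.11],M,s)
E
python3 ik.py | sed -n 1,9p
```

```text
time: 6.7
tool_pos: [0.481, -0.1104, 0.3208]
eef_rot: [-179.8, 0.1, 83.3]
contact_force: [0.1, 0.9, -1.1]
width: 0.0651
gripper_force: 0.0
[-20.4   0.7 -10.4  79.   -0.1  76.4]
row: [ -0.23  -0.13 -90.14] [ 0.0003 -0.0011  0.0008]  rows>= 10.5
row: [-62.02  61.88 -73.96] [ 0.0475 -0.009   0.2107]  rows>= 13.3
[ -1.6   3.4 -16.1] 0.0
[ -1.6   3.4 -16.1] 0.0
[ -5.7  -2.1 -15.2] 0.0
[ -7.6  -2.6 -13.5] 0.0
[ -8.4  -1.7 -13.2] 0.0
[ -8.4  -1.7 -13.2] 0.0
[ 1.4 -0.5 -0.6] 0.0
[ 1.4 -0.5 -0.6] 0.0
[ 1.4 -0.5 -0.6] 0.0
```

Now yaw 90°, then swing the tool sideways in a separate command.

```bash
python3 shift.py '0 0 -90 0 0 0 0.065;0 0 -90 0 0 0 0.065;0 0 -90 0 0 0 0.065;0 0 -90 0 0 0 0.065;0 0 -90 0 0 0 0.065;0 0 -90 0 0 0 0.065;0 0 -90 0 0 0 0.065;0 0 -90 0 0 0 0.065;0 0 -90 0 0 0 0.065;0 0 -90 0 0 0 0.065;0 0 -90 0 0 0 0.065;0 0 -90 0 0 0 0.065'
cat >> ik.py <<'E'
def grip_pose(y,z,tau,up=-1,x0=0):
    t=np.radians(tau); tv=np.r_[EY*np.cos(t),-np.sin(t)]; x=np.r_[EX,0]; yy=up*np.cross(tv,x)
    return np.r_[rw(x0,y),z],Ro.from_matrix(np.array([np.cross(yy,tv),yy,tv]).T)
E
python3 - <<'E'
from ik import *
s=log(); print(s["q"].round(1))
for a in ((-.18,.2,10),(-.18,.11,10),(-.15,.105,10)):
    p,M=grip_pose(*a); tgt(p,M,s); q,c=solve(p,M.as_matrix(),[[-36,48,-18,94,60,-72]],np.array([0.2492,0.5458,0.4986,0.1033,0.2738,0.0645])); o=fk(q,full=True); print(q.round(0),c.round(5),o[2].round(3),o[3].round(3))
E
```

```text
time: 7.9
tool_pos: [0.4792, -0.1099, 0.3201]
eef_rot: [-180.0, -0.0, 173.2]
contact_force: [-0.6, 0.6, -0.8]
width: 0.0648
gripper_force: 0.0
[-20.4   0.4 -10.8  78.8  -0.  -13.6]
row: [-80.03   0.1   -0.18] [0.0079 0.047  0.12  ]  rows>= 9.3
[-43.  39. -13. 111.  52. -77.] 0.0 [ 0.517 -0.398  0.277] [ 0.438 -0.324  0.245]
row: [-80.03   0.1   -0.18] [0.0079 0.0471 0.21  ]  rows>= 9.3
[-43.  47. -13. 103.  52. -77.] 0.0 [ 0.519 -0.399  0.187] [ 0.44  -0.325  0.154]
row: [-80.03   0.1   -0.18] [0.0079 0.0771 0.215 ]  rows>= 9.3
[-41.  47. -15. 101.  55. -76.] 0.0 [ 0.525 -0.366  0.183] [ 0.443 -0.296  0.149]
```

```bash
python3 shift.py '-80 0 0 0.008 0.047 0.12 0.065;-80 0 0 0.008 0.047 0.12 0.065;-80 0 0 0.008 0.047 0.12 0.065;-80 0 0 0.008 0.047 0.12 0.065;-80 0 0 0.008 0.047 0.12 0.065;-80 0 0 0.008 0.047 0.12 0.065;-80 0 0 0.008 0.047 0.12 0.065;-80 0 0 0.008 0.047 0.12 0.065;-80 0 0 0.008 0.047 0.12 0.065;-80 0 0 0.008 0.047 0.12 0.065;-80 0 0 0.008 0.047 0.12 0.065'
python3 - <<'E'
from ik import *
s=log(); print(s["q"].round(1))
for a in ((-.15,.105,10),(-.089,.094,10)):
    p,M=grip_pose(*a); tgt(p,M,s)
E
```

```text
time: 9.0
tool_pos: [0.4768, -0.0626, 0.198]
eef_rot: [99.8, -0.4, 173.2]
contact_force: [0.0, -0.5, 0.8]
width: 0.065
gripper_force: 0.0
[-43.3  38.8 -14.4 110.6  52.3 -76.7]
row: [ 0.19  0.16 -0.38] [-0.0004 -0.0865  0.0457]  rows>= 2.0
row: [ 0.19  0.16 -0.38] [-0.0003 -0.087   0.1076]  rows>= 2.8
```

```bash
python3 shift.py '0 0 0 0 -0.043 0.023 0.065;0 0 0 0 -0.0865 0.045 0.065;0 0 0 0 -0.0865 0.045 0.065;0 0 0 0 -0.087 0.065 0.065;0 0 0 0 -0.087 0.085 0.065;0 0 0 0 -0.087 0.1 0.065;0 0 0 0 -0.087 0.107 0.065;0 0 0 0 -0.087 0.107 0.065;0 0 0 0 -0.087 0.107 0.065'
python3 - <<'E'
from ik import *
s=log(); print(s["q"].round(1),wr(s["tool_pos"]))
p,M=grip_pose(-.089,.094,10); tgt(p,M,s)
i=bot.snapshot("wrist")["img"]; j=bot.snapshot("side")["img"][140:332,170:426]
o=np.zeros((480,790,3),np.uint8); o[:300,:400]=cv2.resize(i,(400,300)); o[:292,401:790]=cv2.resize(j,(389,292)); cv2.imwrite("pics/g1.png",o[:300,:,::-1])
E
```

```text
time: 9.9
tool_pos: [0.4884, 0.0269, 0.0969]
eef_rot: [100.0, 0.1, 173.2]
contact_force: [-0.3, -0.1, -0.9]
width: 0.0651
gripper_force: 0.0
[-35.   44.9 -20.   94.6  60.2 -72.1] [ 0.00121558 -0.09005831]
row: [-0.05  0.19  0.06] [ 0.0012 -0.0027  0.0015]  rows>= 0.1
```

View pics/g1.png

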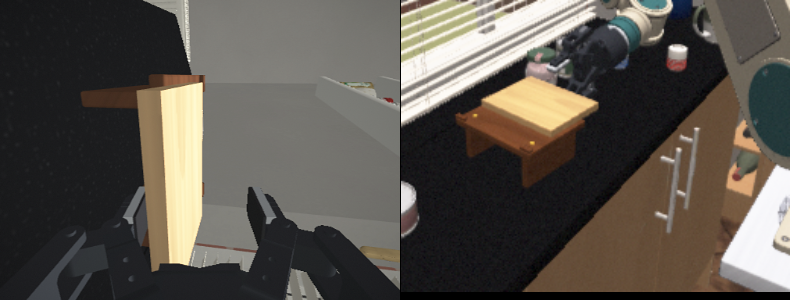

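Wrist view: the board edge (x 138–203) sits between the lower finger (135,215) and the upper finger (265,215). Side view: the board overhangs the riser. I'll close now.

```bash
python3 shift.py '0 0 0 0.001 -0.002 0.001 0.03;0 0 0 0.001 -0.002 0.001 0.01;0 0 0 0.001 -0.002 0.001 0.0;0 0 0 0.001 -0.002 0.001 0.0;0 0 0 0.001 -0.002 0.001 0.0;0 0 0 0.001 -0.002 0.001 0.0;0 0 0 0.001 -0.002 0.001 0.0' 80
python3 - <<'E'
from ik import *
s=log(); print(s["q"].round(1),wr(s["tool_pos"]))
for z in (.20,.27):
    p,M=grip_pose(-.12,z,10); tgt(p,M,s)
i=bot.snapshot("wrist")["img"]; j=bot.snapshot("side")["img"][140:332,170:426]
o=np.zeros((300,790,3),np.uint8); o[:300,:400]=cv2.resize(i,(400,300)); o[:292,401:790]=cv2.resize(j,(389,292)); cv2.imwrite("pics/g2.png",o[:300,:,::-1])
# reach check of the flipped pose
P=np.array([0.2492,0.5458,0.4986,0.1033,0.2738,0.0645])
for a in ((-.12,.27,10),(-.09,.1,10)):
    p,M=grip_pose(*a,up=1); q,c=solve(p,M.as_matrix(),[[-36,48,-18,94,60,108]],P); print(q.round(0),c.round(5))
E
```

```text
time: 10.7
tool_pos: [0.4872, 0.028, 0.0942]
eef_rot: [100.0, 0.0, 173.2]
contact_force: [-0.9, -2.4, 0.8]
width: 0.0105
gripper_force: 80.4
[-35.   45.1 -20.2  94.3  60.2 -72.1] [-0.00010653 -0.08907302]
row: [ 0.    0.19 -0.01] [-0.0002  0.0988 -0.0488]  rows>= 2.2
row: [ 0.    0.19 -0.01] [-0.0003  0.1677 -0.061 ]  rows>= 3.6
[-38.  31. -16. 114.  57. 106.] 0.0
[-35.  46. -18.  96.  60. 108.] 0.0
```

View pics/g2.png

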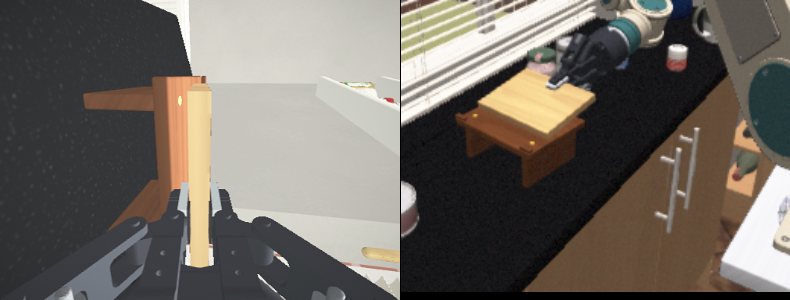

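Gripped: the board lies between the pads and is aligned with the tool. Next: lift and roll.

```bash
python3 shift.py '0 0 0 0 0.02 -0.007 0;0 0 0 0 0.05 -0.02 0;0 0 0 0 0.08 -0.03 0;0 0 0 0 0.11 -0.04 0;0 0 0 0 0.14 -0.05 0;0 0 0 0 0.168 -0.061 0;0 0 0 0 0.168 -0.061 0'; python3 shift.py '0 0 6 0 0 0 0;0 0 13 0 0 0 0;0 0 21 0 0 0 0;0 0 29 0 0 0 0;0 0 37 0 0 0 0;0 0 45 0 0 0 0;0 0 53 0 0 0 0;0 0 61 0 0 0 0;0 0 69 0 0 0 0;0 0 77 0 0 0 0;0 0 84 0 0 0 0;0 0 90 0 0 0 0;0 0 90 0 0 0 0'; python3 shift.py '0 0 6 0 0 0 0;0 0 13 0 0 0 0;0 0 21 0 0 0 0;0 0 29 0 0 0 0;0 0 37 0 0 0 0;0 0 45 0 0 0 0;0 0 53 0 0 0 0;0 0 61 0 0 0 0;0 0 69 0 0 0 0;0 0 77 0 0 0 0;0 0 84 0 0 0 0;0 0 90 0 0 0 0;0 0 90 0 0 0 0'
python3 - <<'E'
from ik import *
s=log(); print(s["q"].round(1),wr(s["tool_pos"]))
p,M=grip_pose(-.089,.12,10,up=1); tgt(p,M,s)
d=bot.snapshot("wrist"); t=bot.snapshot("top"); i=d["img"]; j=bot.snapshot("side")["img"][100:292,170:426]
o=np.zeros((300,790,3),np.uint8); o[:300,:400]=cv2.resize(i,(400,300)); o[:292,401:790]=cv2.resize(j,(389,292)); cv2.imwrite("pics/g3.png",o[:300,:,::-1])
w=cloud(t); c=w.reshape(-1,3); r=wr(c); k=(abs(r[:,0])<.12)&(r[:,1]>-.1)&(r[:,1]<.1)&(c[:,2]>.12)&(c[:,2]<.35)
print(cv2.minAreaRect((r[k]*1000).astype(np.float32)))
A=np.c_[r[k],np.ones(k.sum())]; print(np.linalg.lstsq(A,c[k,2],rcond=None)[0],k.sum())
E
```

```text
time: 11.5
tool_pos: [0.4842, -0.0034, 0.2725]
eef_rot: [100.2, 0.3, 173.2]
contact_force: [0.5, 0.5, -1.9]
width: 0.0107
gripper_force: 80.0
time: 12.8
tool_pos: [0.4829, -0.0021, 0.2688]
eef_rot: [-180.0, -80.0, 83.3]
contact_force: [-0.0, 0.2, -1.8]
width: 0.0106
gripper_force: 80.0
time: 14.1
tool_pos: [0.4831, -0.0023, 0.2693]
eef_rot: [-100.0, -0.1, -6.7]
contact_force: [0.2, 0.2, -2.0]
width: 0.011
gripper_force: 80.0
[-38.   30.5 -17.2 113.6  57.4 105.8] [-0.00066894 -0.1196781 ]
row: [-0.   -0.15  0.11] [0.0003 0.1417 0.0561]  rows>= 3.0
((-3.5778579711914062, -55.62613296508789), (88.7182846069336, 150.9232177734375), 89.95500946044922)
[ 0.0028781  -0.15573652  0.25348539] 2647
```

View pics/g3.png

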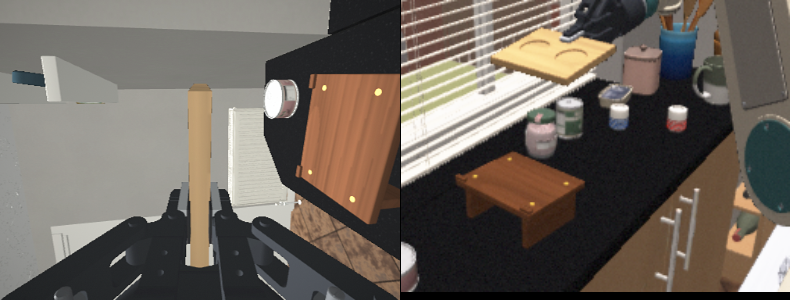

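Flipped: the wells show on the upper face in the side view (around 570,45), and the grip is straight in the wrist view. I'll lower it with an overhang and ease the fingers open.

```bash
python3 shift.py '0 0 0 0.003 0.03 0.02 0;0 0 0 0.003 0.07 0.04 0;0 0 0 0.003 0.11 0.05 0;0 0 0 0.003 0.14 0.056 0;0 0 0 0.003 0.15 0.058 0;0 0 0 0.003 0.158 0.06 0;0 0 0 0.003 0.163 0.061 0;0 0 0 0.003 0.166 0.0615 0;0 0 0 0.003 0.166 0.0615 0'; python3 -c "
from h import *
s=log(); print(wr(s['tool_pos']),s['tool_pos'][2])"
```

```text
time: 15.15
tool_pos: [0.4905, 0.0282, 0.0965]
eef_rot: [-100.0, -0.1, -6.8]
contact_force: [1.2, -0.3, -1.6]
width: 0.0109
gripper_force: 80.1
[ 0.00321442 -0.08849626] 0.0964569888553884
```

```bash
python3 shift.py '0 0 0 0 0.002 0 0.014;0 0 0 0 0.002 0 0.018;0 0 0 0 0.002 0 0.023;0 0 0 0 0.002 0 0.028;0 0 0 0 0.002 0 0.034;0 0 0 0 0.002 0 0.04;0 0 0 0 0.002 0 0.048;0 0 0 0 0.002 0 0.056;0 0 0 0 0.002 0 0.066;0 0 0 0 0.002 0 0.066' 30
python3 meas.py .0755 .12; python3 - <<'E'
from h import *
i=bot.snapshot("wrist")["img"]; j=bot.snapshot("side")["img"][140:332,170:426]
o=np.zeros((300,790,3),np.uint8); o[:300,:400]=cv2.resize(i,(400,300)); o[:292,401:790]=cv2.resize(j,(389,292)); cv2.imwrite("pics/g4.png",o[:300,:,::-1])
E
```

```text
time: 16.15
tool_pos: [0.4902, 0.0282, 0.0941]
eef_rot: [-100.0, -0.0, -6.8]
contact_force: [-0.4, -0.3, -0.5]
width: 0.0662
gripper_force: 0.0
board riser-frame [ -0.7 -42.6] [213.9 155.4] 89.8 z [0.0761 0.0809 0.085 ]
[  2.86908446 -88.57554018] [0.4902 0.0282 0.0941] [-34.8  45.2 -19.8  94.4  60.4 108.1]
```

View pics/g4.png

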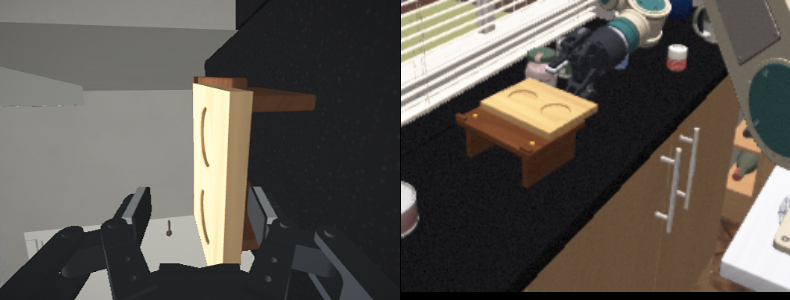

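The side view shows the board flat on the riser, wells up. The wrist view shows both fingers free of it. Now I'll retreat, roll 90° and close to 50 mm, so I can push with both fingertips.

```bash
python3 shift.py '0 0 0 0 0.006 -0.025 0.066;0 0 0 0 0.012 -0.05 0.066;0 0 0 0 0.017 -0.069 0.066;0 0 -90 -0.003 0.017 -0.069 0.05;0 0 -90 -0.003 0.017 -0.069 0.05;0 0 -90 -0.003 0.017 -0.069 0.05;0 0 -90 -0.003 0.017 -0.069 0.05;0 0 -90 -0.003 0.017 -0.069 0.05;0 0 -90 -0.003 0.017 -0.069 0.05;0 0 -90 -0.003 0.017 -0.069 0.05;0 0 -90 -0.003 0.017 -0.069 0.05;0 0 -90 -0.003 0.017 -0.069 0.05;0 0 -90 -0.003 0.017 -0.069 0.05;0 0 -90 -0.003 0.017 -0.069 0.05;0 0 -90 -0.003 0.017 -0.069 0.05'
python3 meas.py .0755 .09; python3 - <<'E'
from h import *
s=log(); R=Ro.from_euler("xyz",s["eef_rot"],degrees=True)
for y in (-.115,-.095,-.08): tgt([*rw(0,y),.088],R,s)
E
```

```text
time: 17.8
tool_pos: [0.4788, -0.0418, 0.0892]
eef_rot: [179.9, -80.0, 83.3]
contact_force: [-0.3, -0.1, -0.4]
width: 0.0501
gripper_force: 0.0
board riser-frame [  1.2 -41.2] [158.3 211.1] 0.1 z [0.0761 0.0809 0.0853]
[  -0.40194733 -159.4474805 ] [ 0.4788 -0.0418  0.0892] [-41.6  47.7 -15.7  99.4  54.   14.1]
row: [0. 0. 0.] [0.0065 0.0003 0.044 ]  rows>= 0.9
row: [0. 0. 0.] [0.01   0.0002 0.0637]  rows>= 1.3
row: [0. 0. 0.] [0.0126 0.0001 0.0785]  rows>= 1.6
```

```bash
sed -i 's/^q=cv2/c=s["img"].reshape(-1,3).astype(int); k\&=(c[:,0]>140)\&(c[:,0]-c[:,2]>40)\nq=cv2/' meas.py; python3 shift.py '0 0 0 0.003 0 0.02 0.05;0 0 0 0.0065 0 0.044 0.05;0 0 0 0.008 0 0.05 0.05;0 0 0 0.009 0 0.056 0.05;0 0 0 0.01 0 0.061 0.05;0 0 0 0.0105 0 0.066 0.05;0 0 0 0.011 0 0.07 0.05;0 0 0 0.0115 0 0.0735 0.05;0 0 0 0.0115 0 0.0735 0.05'; python3 meas.py .0755 .09
```

```text
time: 18.75
tool_pos: [0.4876, 0.0322, 0.0877]
eef_rot: [179.7, -80.0, 83.5]
contact_force: [-0.9, 0.2, -0.6]
width: 0.0499
gripper_force: 0.1
board riser-frame [  0.3 -11.5] [120.2 150.3] 89.7 z [0.0761 0.081  0.0852]
[ -0.29277596 -84.92109934] [0.4874 0.0322 0.0876] [-34.6  45.6 -20.4  93.3  60.5  18.2]
```

```bash
python3 shift.py '0 0 0 0.0005 0 0.003 0.05;0 0 0 0.001 0 0.006 0.05;0 0 0 0.0014 0 0.008 0.05;0 0 0 0.0016 0 0.009 0.05;0 0 0 0.0018 0 0.01 0.05;0 0 0 0.0018 0 0.01 0.05'; python3 meas.py .0755 .09
```

```text
time: 19.4
tool_pos: [0.4885, 0.0417, 0.0876]
eef_rot: [179.8, -79.9, 83.5]
contact_force: [-1.7, -5.0, -0.5]
width: 0.0501
gripper_force: 2.7
board riser-frame [0.3 0.4] [126.2 150.7] 89.9 z [0.0762 0.0809 0.0851]
[ -0.3710472 -75.3245201] [0.4885 0.0417 0.0877] [-33.6  45.3 -20.9  92.4  61.4  18.9]
```

```bash
python3 shift.py '0 0 0 0 0 -0.03 0.05;0 0 0 0 0 -0.07 0.05;0 0 0 0 0 -0.1 0.05;0 0 0 0 0 -0.1 0.05'; python3 meas.py .0755 .09; python3 - <<'E'
from h import *
tgt([.427,-.355,.22],E(180,0,83.4)); tgt([.46,-.15,.3],E(180,0,83.4))
E
```

```text
time: 19.85
tool_pos: [0.4783, -0.0592, 0.1054]
eef_rot: [179.0, -79.9, 84.0]
contact_force: [0.3, -0.3, 0.2]
width: 0.0499
gripper_force: 0.0
board riser-frame [0.1 0.3] [150.3 126.2] 0.2 z [0.076  0.0809 0.0851]
[   0.37968574 -175.07877742] [ 0.4778 -0.0575  0.1051] [-42.9  46.6 -14.8 101.7  52.9  13.4]
row: [  0.33 -79.94  -0.21] [ 0.0605 -0.0142 -0.3169]  rows>= 9.3
row: [  0.33 -79.94  -0.21] [ 0.1755 -0.0061 -0.1266]  rows>= 9.3
```

```bash
python3 shift.py '0 0 0 0.05 0 -0.01 0.085;0 0 0 0.1 0 -0.02 0.085;0 -80 0 0.1755 -0.006 -0.1266 0.085;0 -80 0 0.1755 -0.006 -0.1266 0.085;0 -80 0 0.1755 -0.006 -0.1266 0.085;0 -80 0 0.1755 -0.006 -0.1266 0.085;0 -80 0 0.1755 -0.006 -0.1266 0.085;0 -80 0 0.1755 -0.006 -0.1266 0.085;0 -80 0 0.1755 -0.006 -0.1266 0.085;0 -80 0 0.1755 -0.006 -0.1266 0.085;0 -80 0 0.1755 -0.006 -0.1266 0.085;0 -80 0 0.1755 -0.006 -0.1266 0.085;0 -80 0 0.15 -0.006 -0.2 0.085;0 -80 0 0.11 -0.01 -0.26 0.085;0 -80 0 0.0605 -0.014 -0.317 0.085;0 -80 0 0.0605 -0.014 -0.317 0.085;0 -80 0 0.0605 -0.014 -0.317 0.085'; cat > cups.py <<'E'
from h import *
for n in ("wrist","top"):
    s=bot.snapshot(n); w=cloud(s); p=w.reshape(-1,3)
    for nm,c in (("red",(.427,-.355)),("blue",(.533,-.291))):
        k=(np.hypot(p[:,0]-c[0],p[:,1]-c[1])<.035)&(p[:,2]>.03)&(p[:,2]<.055)
        if k.sum()>30: o,r=cv2.minEnclosingCircle((p[k,:2]*1000).astype(np.float32)); b=cv2.minAreaRect((p[k,:2]*1000).astype(np.float32)); print(n,nm,k.sum(),np.round(o,1),round(r,1),np.round(b[:2],1).tolist(),np.percentile(p[k,2],98).round(4))
E
python3 cups.py; python3 -c "
from h import *
s=log(); print(s['q'].round(1)); tgt([.427,-.355,.03],E(180,0,83.4),s)"
```

```text
time: 21.6
tool_pos: [0.4259, -0.3538, 0.2165]
eef_rot: [-179.8, -0.1, 83.2]
contact_force: [-0.2, 0.1, 0.9]
width: 0.0852
gripper_force: 0.0
wrist red 1143 [ 427.7 -354.1] 20.1 [[427.4, -353.8], [39.1, 38.8]] 0.0497
wrist blue 1483 [ 534.  -291.9] 20.3 [[533.5, -291.5], [39.4, 38.8]] 0.05
top red 185 [ 426.5 -355.1] 20.5 [[426.0, -354.8], [36.4, 39.1]] 0.0509
top blue 175 [ 533.4 -291.9] 20.0 [[533.2, -292.4], [38.8, 37.4]] 0.05
[-46.4   9.9 -12.9  67.5   0.   50.5]
row: [-0.23 -0.21 -0.29] [-0.0022  0.0021  0.1863]  rows>= 3.7
```

```bash
python3 shift.py '0 0 0 -0.002 0.001 0.05 0.085;0 0 0 -0.002 0.001 0.1 0.085;0 0 0 -0.002 0.001 0.14 0.085;0 0 0 -0.002 0.001 0.17 0.085;0 0 0 -0.002 0.001 0.186 0.085;0 0 0 -0.002 0.001 0.186 0.085;0 0 0 -0.002 0.001 0.186 0.06;0 0 0 -0.002 0.001 0.186 0.045;0 0 0 -0.002 0.001 0.186 0.03;0 0 0 -0.002 0.001 0.186 0.03;0 0 0 -0.002 0.001 0.186 0.03' 30; python3 shift.py '0 0 0 0 0 -0.03 0.03;0 0 0 0 0 -0.08 0.03;0 0 0 0 0 -0.13 0.03;0 0 0 0 0 -0.17 0.03;0 0 0 0 0 -0.17 0.03'
python3 - <<'E'
from h import *
s=log(); t=bot.snapshot("top"); w=cloud(t)
# well centres in the top image: depth below board top
i=cv2.cvtColor(t["img"],cv2.COLOR_RGB2BGR); cv2.imwrite("pics/t5.png",cv2.resize(i[140:240,170:270],None,fx=5,fy=5,interpolation=cv2.INTER_CUBIC))
r=wr(w)*1000; z=w[...,2]; board=(abs(r[...,0])<70)&(abs(r[...,1])<54)&(z>.07)&(z<.09)
A=np.c_[r[board],np.ones(board.sum())]; c=np.linalg.lstsq(A,z[board],rcond=None)[0]
c=np.linalg.lstsq(A[(z[board]-A@c)>-.001],z[board][(z[board]-A@c)>-.001],rcond=None)[0]
d=z-(r@c[:2]+c[2]); m=board&(d<-.0022)
for sg in(-1,1):
    k=m&(sg*r[...,0]>0); print(sg,k.sum(),np.median(r[k],axis=0),cv2.minEnclosingCircle(r[k].astype(np.float32)))
for x in (-.036,.036): tgt([*rw(x,-.002),.2],E(180,0,83.4),s)
E
```

```text
time: 22.8
tool_pos: [0.4296, -0.3565, 0.0357]
eef_rot: [179.8, 0.1, 83.2]
contact_force: [0.3, 0.9, 6.6]
width: 0.04
gripper_force: 30.6
time: 23.3
tool_pos: [0.4317, -0.3593, 0.2116]
eef_rot: [179.3, 0.5, 83.2]
contact_force: [0.5, 0.0, -0.2]
width: 0.0405
gripper_force: 30.6
-1 371 [-34.68717747  -2.15090003] ((-37.1307487487793, 0.6727936863899231), 59.66154479980469)
1 346 [35.46941847 -1.26519891] ((35.28245544433594, -0.07909052073955536), 58.43880844116211)
row: [ 0.66  0.53 -0.19] [ 0.4782 -0.0269  0.0069]  rows>= 9.6
row: [ 0.66  0.53 -0.19] [0.4784 0.045  0.0077]  rows>= 9.6
```

View pics/t5.png

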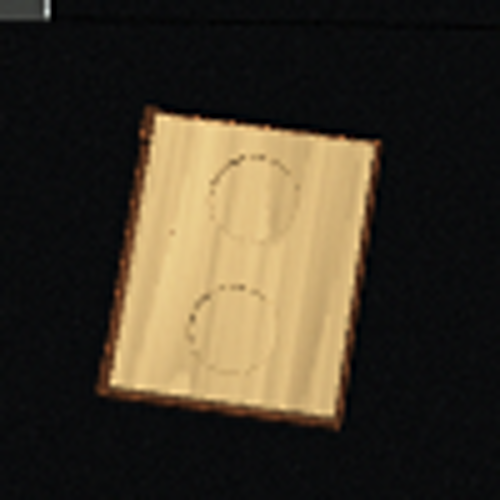

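Top crop: the board sits square on the riser. The wells are centred at about (254,200) and (232,330) in the crop. I'll locate them, and the cup in the hand.

```bash
python3 - <<'E'
from h import *
t=bot.snapshot("top"); V=np.linalg.inv(t["view"])
def onplane(u,v,z):
    d=V[:3,:3]@[(u-t["cx"])/t["fx"],(v-t["cy"])/t["fy"],1]; o=V[:3,3]; return o+d*(z-o[2])/d[2]
for u,v in ((254,200),(232,330)):
    # crop pixel (resize by 5, half-pixel centres)
    p=onplane((u+.5)/5-.5+170,(v+.5)/5-.5+140,.082); print("well",p.round(4),wr(p)*1000)
s=log(); print(s["tool_pos"],s["eef_rot"])
for n in("wrist","top","side"):
    m=bot.snapshot(n); w=cloud(m); p=w.reshape(-1,3); c=m["img"].reshape(-1,3).astype(int)
    k=(np.hypot(p[:,0]-s["tool_pos"][0],p[:,1]-s["tool_pos"][1])<.04)&(p[:,2]>.15)&(p[:,2]<.26)&((c.min(1)>150)|((c[:,0]>120)&(c[:,0]-c[:,1]>60)))
    if k.sum()>10:
        q=p[k]; print(n,k.sum(),np.percentile(q,[1,50,99],axis=0).round(4).tolist())
        hi=q[q[:,2]>np.percentile(q[:,2],99)-.004]; print(" rim circle",cv2.minEnclosingCircle((hi[:,:2]*1000).astype(np.float32)))
    if n=="wrist": cv2.imwrite("pics/w6.png",m["img"][...,::-1])
E
```

```text
well [0.5317 0.1095 0.082 ] [34.78617871 -3.04501185]
well [0.4608 0.1187 0.082 ] [-36.68219399  -1.9974837 ]
[ 0.42884695 -0.35635386  0.20534184] [1.79825155e+02 1.24970725e-01 8.32124894e+01]
wrist 7794 [[0.4051, -0.3719, 0.1766], [0.4295, -0.347, 0.2151], [0.4554, -0.335, 0.2283]]
 rim circle ((429.4533386230469, -350.7360534667969), 27.051668167114258)
top 161 [[0.4098, -0.3637, 0.172], [0.4295, -0.3485, 0.2126], [0.4457, -0.3354, 0.2181]]
 rim circle ((431.3290710449219, -348.6970520019531), 19.05463981628418)
side 111 [[0.4067, -0.3667, 0.1727], [0.423, -0.3384, 0.2056], [0.4427, -0.3316, 0.2159]]
 rim circle ((424.9518127441406, -349.68603515625), 18.400325775146484)
```

View pics/w6.png

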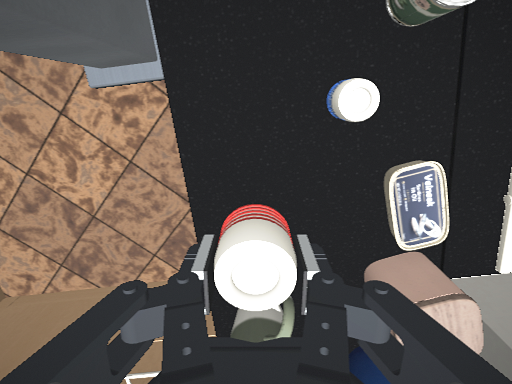

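The wrist view shows the cup held between the pads, with its rim centred at (256,272). It may sit a few mm off the TCP. I'll fit a cylinder to get its pose.

```bash
cat > cyl.py <<'E'
from h import *
from scipy.optimize import least_squares
s=log(); T=s["tool_pos"]; Q=[]
m=bot.snapshot("wrist"); w=cloud(m); p=w.reshape(-1,3); c=m["img"].reshape(-1,3).astype(int)
v,u=np.mgrid[:384,:512]; roi=((u>205)&(u<306)&(v>195)&(v<320)).ravel()
k=roi&(np.hypot(p[:,0]-T[0],p[:,1]-T[1])<.045)&(abs(p[:,2]-T[2])<.045)&((c.min(1)>110)|((c[:,0]>110)&(c[:,0]-c[:,1]>50)))
q=p[k]-T; q=q@np.c_[EX,EY].repeat(1,0) if 0 else np.c_[q[:,:2]@EX,q[:,:2]@EY,q[:,2]]
top=q[:,2]>np.percentile(q[:,2],99)-.006
# side wall: points facing camera (+EY side), below the rim
side=q[(q[:,2]<np.percentile(q[:,2],99)-.008)&(q[:,1]>.012)]
f=lambda a:np.hypot(side[:,0]-a[0]-a[2]*side[:,2],side[:,1]-a[1]-a[3]*side[:,2])-.0205
r=least_squares(f,[0,0,0,0],loss="soft_l1",f_scale=.001); print("n",len(side),"axis at TCP height (riser x,y) mm",(r.x[:2]*1000).round(2),"tilt deg",np.degrees(r.x[2:]).round(2),"rms",np.sqrt(np.mean(f(r.x)**2)).round(5))
t=q[top]; print("rim z rel TCP",np.percentile(q[:,2],[1,50,99]).round(4)); A=np.c_[t[:,:2],np.ones(len(t))]; print("rim plane slopes deg",np.degrees(np.linalg.lstsq(A,t[:,2],rcond=None)[0][:2]).round(1), cv2.minEnclosingCircle((t[:,:2]*1000).astype(np.float32)))
E
python3 cyl.py
```

```text
n 3204 axis at TCP height (riser x,y) mm [-0.27 -0.46] tilt deg [ 0.23 -4.67] rms 0.00185
rim z rel TCP [-0.0287  0.0096  0.0229]
rim plane slopes deg [-0.2  0.7] ((0.22004392743110657, -0.7334117889404297), 23.591053009033203)
```

```bash
python3 -c "
from h import *
tgt([*rw(-.0357,-.0014),.2],E(180,0,83.4))"
```

```text
row: [-0.16 -0.16 -0.18] [ 0.4745 -0.0214  0.0029]  rows>= 9.5
```

```bash
python3 shift.py '0 0 0 0.03 -0.001 0 0.03;0 0 0 0.07 -0.003 0 0.03;0 0 0 0.11 -0.005 0 0.03;0 0 0 0.15 -0.007 0 0.03;0 0 0 0.19 -0.009 0 0.03;0 0 0 0.23 -0.01 0 0.03;0 0 0 0.27 -0.012 0 0.03;0 0 0 0.31 -0.014 0 0.03;0 0 0 0.35 -0.016 0 0.03;0 0 0 0.39 -0.018 0 0.03;0 0 0 0.42 -0.019 0 0.03;0 0 0 0.445 -0.02 0 0.03;0 0 0 0.465 -0.021 0 0.03;0 0 0 0.4745 -0.0214 0.003 0.03;0 0 0 0.4745 -0.0214 0.003 0.03;0 0 0 0.4745 -0.0214 0.003 0.03;0 0 0 0.4745 -0.0214 0.003 0.03'
python3 cyl.py;python3 -c "
from h import *
s=log();print(wr(s['tool_pos'])*1000,s['tool_pos'],s['eef_rot']);tgt([*rw(-.0357,-.0014),.12],E(180,0,83.4))"
```

```text
time: 25.3
tool_pos: [0.4628, 0.1172, 0.2004]
eef_rot: [-180.0, 0.0, 83.2]
contact_force: [-0.0, -0.0, -0.7]
width: 0.0398
gripper_force: 30.6
n 1111 axis at TCP height (riser x,y) mm [-0.2   0.49] tilt deg [ 0.16 -0.45] rms 0.00033
rim z rel TCP [-0.0285  0.0106  0.0141]
rim plane slopes deg [ 0. -0.] ((2.2060461044311523, 0.6099953651428223), 21.927942276000977)
[-34.38075442  -3.32828609] [0.46296455 0.1171454  0.20060105] [1.79995016e+02 2.59053276e-02 8.31446011e+01]
row: [ 0.    0.03 -0.26] [ 0.002  -0.0013  0.0806]  rows>= 1.6
```

The cup is upright in the grip, with its foot 34.5 mm below the TCP, so it should touch down at TCP z ≈ 0.1125.

```bash
python3 shift.py '0 0 0.3 0.001 -0.0013 0.03 0.03;0 0 0.3 0.001 -0.0013 0.06 0.03;0 0 0.3 0.001 -0.0013 0.075 0.03;0 0 0.3 0.001 -0.0013 0.08 0.03;0 0 0.3 0.001 -0.0013 0.083 0.03;0 0 0.3 0.001 -0.0013 0.0845 0.03;0 0 0.3 0.001 -0.0013 0.0845 0.03;0 0 0.3 0.001 -0.0013 0.0845 0.03'; python3 -c "
from h import *
s=log();print(wr(s['tool_pos'])*1000,s['tool_pos'][2],s['contact_force'])"
```

```text
time: 26.15
tool_pos: [0.4627, 0.1192, 0.1172]
eef_rot: [179.9, -0.0, 82.9]
contact_force: [0.4, 0.5, -1.8]
width: 0.0401
gripper_force: 30.6
[-34.83719108  -1.30038864] 0.11719853012949262 [ 0.35278645  0.54502551 -1.80368848]
```

```bash
python3 shift.py '0 0 0 -0.001 -0.001 0.001 0.03;0 0 0 -0.001 -0.001 0.002 0.03;0 0 0 -0.001 -0.001 0.003 0.03;0 0 0 -0.001 -0.001 0.004 0.03;0 0 0 -0.001 -0.001 0.004 0.03;0 0 0 -0.001 -0.001 0.004 0.03'; python3 -c "
from h import *
s=log();print(wr(s['tool_pos'])*1000,s['tool_pos'][2],s['contact_force'])"
```

```text
time: 26.75
tool_pos: [0.4609, 0.1184, 0.1136]
eef_rot: [180.0, 0.0, 82.9]
contact_force: [-3.9, -1.2, 9.0]
width: 0.04
gripper_force: 31.6
[-36.56846324  -2.35270386] 0.11363665316958588 [-3.8978771  -1.17040665  9.02400748]
```

```bash
python3 shift.py '0 0 0 0 0 -0.001 0.042;0 0 0 0 0 -0.001 0.048;0 0 0 0 0 -0.001 0.055;0 0 0 0 0 -0.001 0.065;0 0 0 0 0 -0.001 0.065;0 0 0 0 0 -0.03 0.065;0 0 0 0 0 -0.07 0.065;0 0 0 0 0 -0.1 0.065;0 0 0 -0.05 0 -0.14 0.065;0 0 0 -0.1 0 -0.15 0.065;0 0 0 -0.15 0 -0.15 0.065;0 0 0 -0.15 0 -0.15 0.065'; python3 - <<'E'
from h import *
for n in("top","side"):
    m=bot.snapshot(n); w=cloud(m); r=wr(w)*1000; z=w[...,2]
    k=(np.hypot(r[...,0]+36,r[...,1]+2)<32)&(z>.118)&(z<.135)
    if k.sum(): q=r[k]; print(n,k.sum(),"cup top",cv2.minEnclosingCircle(q.astype(np.float32)),cv2.minAreaRect(q.astype(np.float32)),"z",np.percentile(z[k],[5,50,95]).round(4))
    k=(abs(r[...,0])<90)&(abs(r[...,1])<75)&(z>.079)&(z<.09); c=m["img"].astype(int); k&=(c[...,0]>140)&(c[...,0]-c[...,2]>40); print(n,"board",cv2.minAreaRect(r[k].astype(np.float32)))
    a=m["img"][140:240,170:270] if n=="top" else m["img"][150:290,180:320]
    cv2.imwrite(f"pics/f_{n}.png",cv2.resize(a,(390,390),interpolation=cv2.INTER_CUBIC)[...,::-1])
cv2.imwrite("pics/fin.png",np.hstack([cv2.imread("pics/f_top.png"),cv2.imread("pics/f_side.png")]))
E
```

```text
time: 27.95
tool_pos: [0.4424, -0.034, 0.2636]
eef_rot: [179.8, 0.1, 82.7]
contact_force: [-0.4, 0.1, -0.3]
width: 0.0652
gripper_force: 0.0
top 184 cup top ((-37.824806213378906, -2.6244897842407227), 19.64508819580078) ((-38.42894744873047, -2.9560012817382812), (36.1879997253418, 36.19550323486328), 8.179730415344238) z [0.1194 0.1237 0.1271]
top board ((0.0720367431640625, -2.7105865478515625), (119.92784881591797, 150.0720672607422), 89.71907043457031)
side 147 cup top ((-36.91782760620117, 0.514076828956604), 21.33709144592285) ((-36.60620880126953, 0.15231895446777344), (35.79848098754883, 41.577327728271484), 63.941917419433594) z [0.1194 0.1244 0.1271]
side board ((-0.632171630859375, -2.1239471435546875), (125.32600402832031, 153.05528259277344), 89.77203369140625)
```

View pics/fin.png

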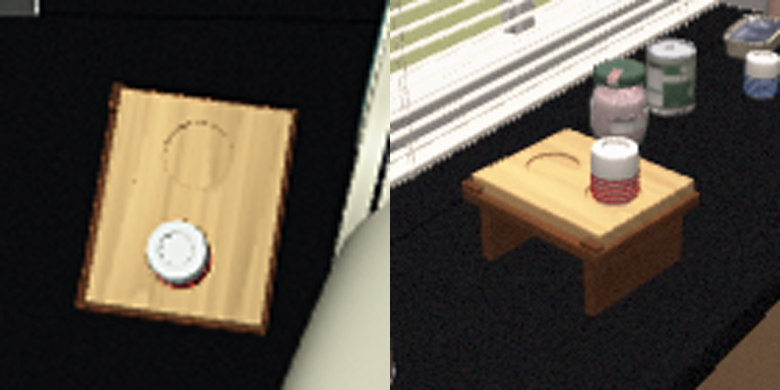

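The final views show the cup upright in the near well, with its rim at z ≈ 0.126, which matches the well floor plus cup height. The board is seated square on the riser with its centre at (0, −2.7) mm, and the arm is clear. Handing in.

```bash
python3 -c "
from station import bot
print(bot.job_done())"
```

```text
the job is handed in; nothing more can be done
None
```

The job is handed in after about 28 s of robot time: the board lies wells up, square against the cleats, with the red-striped cup upright in the near well; the hand-in returned no verdict.

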